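# Pin the drilling jig shut over a carved panel and hold it

## Robot

A 6-joint arm with a two-finger parallel gripper is mounted at the origin on the work surface. World frame = base frame: x ahead of the robot, y to its left, z up, the work surface at z = 0. Lengths are in m, angles in rad, forces in N, time in s.
With the tool pointing down it reaches from about 0.425 to 1.125 m from the base axis. Payload 14.9 kg.
Tool frame: the origin (TCP) lies midway between the tips of the shut fingers; the grasp point (between the pads) lies 19 mm behind it; z points along the fingers, x is the direction in which the jaws open and shut, and the axes are right-handed (so a half turn about z gives the same grasp; the last joint's range is limited). The gripper opens to 91 mm and grips with 3 to 60 N. Pads are 32 mm wide; open, the fingers measure 118 mm over their backs; the gripper's body (76 mm by 178 mm) begins 60 mm behind the grasp point.
Start: joints at [1.258, 0.379, 1.734, -0, 1.028, -0.033], TCP at [0.193, 0.673, 0.214] pointing down, gripper open.
Joint ranges: [-2.77, 2.77], [-0.74, 2.19], [0, 2.66], [-1.06, 4.2], [0.31, 2.87], [-3.08, 3.08]. Speed limits (rad/s): [1.89, 1.89, 2.39, 3.14, 3.14, 3.14].

## Interface

Orientations are given as a unit quaternion [w, x, y, z].
In Python, from rig import * gives the robot as it stands.
- The arm moves only by the tool send_rows, never from a script. Its argument "targets" is a list that holds one entry, the list of rows, each a list of 7 numbers: the shift along the tool's x, y, z in mm, then the turn, a rotation vector about the tool's x, y, z in rad, then the finger opening in mm, from 0 to 91.2. A call has exactly 8 rows; each row is the pose to reach, as a shift and turn from the pose commanded when the call began, along the tool's axes at that moment; what a row does not reach only later rows make up. A row lasts 1/10 s, in which the tool goes at most 50 mm and 8.59 degrees, less where a joint would pass 70% of its speed; a pose out of reach is approached as far as the arm can. A call with a gripper value outside its range is refused whole. The fingers move at their own pace and stop on an object; "force" is the grip in N (left out, the last holds). Time passes only in rows, so rows that repeat a pose let the fingers close, or fill a call up. It gives the time, the measured TCP pose, the force and the opening at its end, in the units of the state.
- get_state(): the state, without advancing time (a new reading comes with each control period).
- capture(name): name is "scene" or "top" or "wrist"; returns a dict with "pixels" (420x560x3 uint8, blue, green, red), "range_z" (420x560 float32, m along the optical axis (not along the pixel's ray), 0 where there is no reading), "mtx" (3x3 intrinsics, pixels), "T" (4x4, takes a point from camera to world coordinates). Camera axes: x right, y down, z forward; pixel columns grow to the right and rows downward; lengths in m; the calibration is good to about 2 mm. A picture is of the moment at which its call begins.
- finish_job(): hands the job in, once; it reports no verdict.
The state is a dict: "t": time; "qpos": joint angles; "joint_vel": joint speeds; "joint_torque": joint torques, N m; "eef_pos": TCP position; "tcp_rot": TCP orientation; "ft_force": force on the tool from outside, world axes, zero at the start; "wrist_torque": the same for the moment, N m; "gripper_width": finger opening in m.
Only numpy, scipy, OpenCV 4.12 (cv2) and the standard library are available. Lean on these libraries where they do the work, as an engineer would, in place of code of your own. Each camera call takes 0.05 s, during which the arm holds its last target.

## Task

A carved panel lies in the drilling jig and has to be clamped for its mounting holes to be drilled. Lower the jig's hinged metal leaf down over the panel by its black ball knob without letting it drop, then take the wooden-handled locating pin from its block and push it down through the hole in the leaf into the hole in the base below until its collar sits down on the leaf and the leaf is flat shut against its spring plungers. Finish while holding: keep your grip on the pin's handle and keep pressing it down so the jig stays shut for the driller; leave the mug, the knife and the finished panel where they are.

Things in the scene. Friction and masses are not known exactly. Their poses are not given: they have to be found in the camera images.
- jig: drilling jig screwed to the bench: plywood base 200 x 230 x 18 mm, wooden rails up to 40 mm above the bench round a nest holding a brown carved panel 121 mm square. Origin at the centre of its underside; z up; x (level) points from the pin-hole end to the hinge end; y is parallel to the hinge axis
- leaf (a joint): angle (rad) of the jig's aluminium leaf (196 x 170 x 8 mm, 0.55 kg). 0 = flat shut; 1.6 to 1.8 = standing open at the start, stop at 1.9. Its stiff hinge keeps it open past upright; below about 1.2 it falls if let go. Two spring plungers under it meet the panel: left alone it rests 0.02 to 0.05 open, and needs about 5 N of downward push at its pin hole to go flat shut
- leaf_hinge (a point): fixed point on the hinge axis (middle of the hinge, 40 mm above the bench, jig x = +100 mm); the axis runs along the jig's y. It is in the plane of the leaf's underside
- leaf_knob (a point): centre of the black ball knob (25 mm) on an 8 mm stem from the middle of the leaf's free edge: 35 mm beyond that edge, 235 mm from the hinge axis, 4 mm above the leaf's underside plane. It moves with the leaf; leaf shut, it is 44 mm above the bench, 35 mm clear of the end of the base
- leaf_hole (a point): centre of the 14 mm pin hole at the leaf's top face, 175 mm from the hinge axis on the middle line, 60 mm from the ball knob's centre. It moves with the leaf; with the leaf shut it is 48 mm above the bench, straight above base_hole
- base_hole (a point): centre of the mouth of the 14 mm vertical hole in the base's wooden end rail, 40 mm above the bench (jig x = -75 mm, y = 0); the hole is 36 mm deep, 2 mm more than the seated pin reaches; its axes are those of the jig
- pin_handle (a point): locating pin, at the middle of its grip: turned light wooden handle 26 mm in diameter and 54 mm long, from 47 to 101 mm above the tip; this point is on the axis 75 mm above the tip, 28 mm above the brass collar's top. z is the pin's axis, pointing from tip to handle
- pin_tip (a point): tip of the pin's steel shaft: 12 mm diameter, 42 mm long from tip to collar underside, its last 10 mm tapering to a 5 mm nose. Brass collar 32 mm diameter, 42 to 47 mm above the tip. Pin 101 mm in all, 0.09 kg, loose; it starts upright in its block, collar resting on the block's top
- stand: dark wooden block, fixed, 75 x 75 x 48 mm, with the hole where the pin stands (15 mm diameter, 44 mm deep) in the middle of its top. Origin at the centre of its underside
- mug_center (a point): white mug standing on the bench, 82 mm in diameter, 95 mm high, loose; point at its centre. Leave it alone
- finished_center (a point): finished carved panel lying on the bench, 121 x 121 x 14 mm, loose; point at its centre. Leave it alone
- knife_center (a point): carving knife lying on the bench, about 190 mm long, wooden handle 20 x 18 mm, loose; point at the middle of the handle. Leave it alone
Not all that is in view belongs to the job. What is shaped like the part that bears pin_handle but blue or pink is not meant.

How it is judged:
By the outcome, as a careful person would: the job done as asked, in the order asked, and still so for the second after the job is handed in, while the arm keeps its last pose, push and grip.
It also fails if it takes over 64 s, if anything falls off the work surface, if the arm or the gripper's body presses on something with over 40 N, if the wrist force passes 120 N, or if a joint passes its speed limit or range.

## Working session

There is one attempt and no reset: what is moved stays moved. The work goes in short steps, Python scripts to look and compute and a tool call to move; the robot and the scene stay as the last step left them, time stands still between calls to the robot, and variables do not carry over. Pictures are saved under pics/ and viewed, and the job is handed in when it is done.

Besides the shell and the picture viewer there is one more tool, called after ">>>" by a JSON object that holds its "api" and its "payload". send_rows: Moves the arm, as the interface text tells. Its arguments: {"type":"object","properties":{"targets":{"type":"array","items":{"type":"array","items":{"type":"array","items":{"type":"number"}}}},"force":{"type":"number"}},"required":["targets"]}

```bash
mkdir -p pics; ls; python3 - <<'E'
from rig import *
import cv2,numpy as np
print(get_state())
for n in ["scene","top","wrist"]:
    c=capture(n); cv2.imwrite(f"pics/{n}0.png",c["pixels"]); np.savez(f"{n}0.npz",**c)
    print(n,c["mtx"].tolist(),c["T"].round(3).tolist())
E
```

```text
pics
{'t': 0.0, 'qpos': array([ 1.25768607e+00,  3.79390424e-01,  1.73478639e+00, -8.81391497e-06,
        1.02849125e+00, -3.32746593e-02]), 'joint_vel': array([ 0.00010485,  0.00062523,  0.00132001, -0.00087481,  0.00085378,
       -0.00041376]), 'joint_torque': array([-3.87068621e-04, -7.63725471e+01, -4.34369016e+01,  6.50237035e-02,
        4.25024901e-02, -6.88155410e-05]), 'eef_pos': array([0.1932063 , 0.67239521, 0.21329816]), 'tcp_rot': array([ 3.12093530e-04,  7.98809396e-01,  6.01583959e-01, -4.37880351e-04]), 'ft_force': array([-0.13037048,  0.72060377,  0.27730063]), 'wrist_torque': array([-0.04000379,  0.03429662, -0.02782968]), 'gripper_width': 0.09114799900046819}
scene [[420.4379004319795, 0.0, 283.5839960924766], [0.0, 420.4379004319795, 210.92530833345927], [0.0, 0.0, 1.0]] [[0.364, 0.508, -0.781, 1.302], [0.932, -0.189, 0.311, -0.297], [0.01, -0.841, -0.541, 0.596], [0.0, 0.0, 0.0, 1.0]]
top [[528.721304467036, 0.0, 277.0777707901532], [0.0, 528.721304467036, 206.35167414340742], [0.0, 0.0, 1.0]] [[0.029, -0.993, 0.114, 0.401], [-1.0, -0.029, -0.0, 0.02], [0.004, -0.114, -0.993, 1.401], [0.0, 0.0, 0.0, 1.0]]
wrist [[316.5720222895109, 0.0, 282.010870609497], [0.0, 316.5720222895109, 211.20070034807097], [0.0, 0.0, 1.0]] [[0.276, 0.932, 0.234, 0.127], [0.961, -0.267, -0.069, 0.692], [-0.002, 0.244, -0.97, 0.384], [0.0, 0.0, 0.0, 1.0]]
```

View pics/scene0.png

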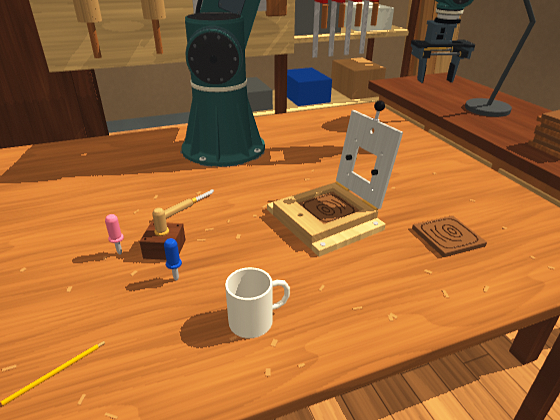

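View pics/top0.png

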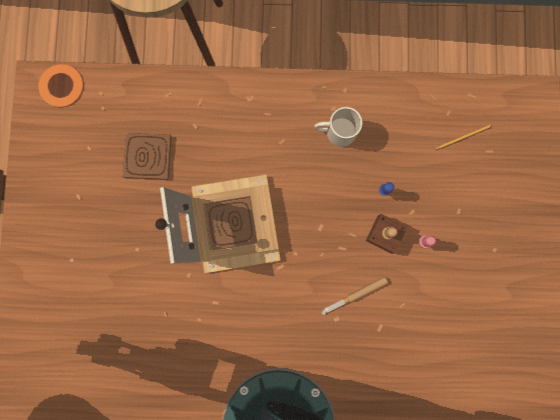

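View pics/wrist0.png

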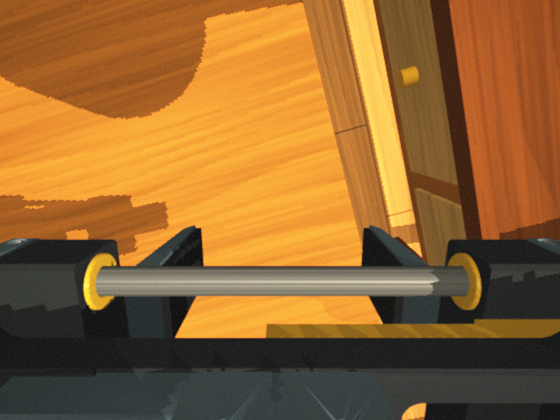

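Candidates for the pin: light wooden handle standing in the dark block (top 391,232; scene 159,220), pink one (top 428,241; scene 113,228), blue one (top 387,188; scene 172,255), with the wooden knife handle (top 370,290) also light wood. I choose the one in the block. The leaf stands open on the left, its knob at top (161,225).

```bash
cat > h.py <<'E'
import cv2,numpy as np
from scipy.spatial.transform import Rotation as R
def load(n): return dict(np.load(n))
def ray(c,u,v):
    K=c["mtx"];d=np.array([(u-K[0,2])/K[0,0],(v-K[1,2])/K[1,1],1.]);return c["T"][:3,:3]@d,c["T"][:3,3]
def atz(c,u,v,z):
    d,o=ray(c,u,v);return o+d*(z-o[2])/d[2]
def px(c,u,v):
    d,o=ray(c,u,v);r=c["range_z"][int(round(v)),int(round(u))];return o+d*r
def proj(c,p):
    T=c["T"];q=T[:3,:3].T@(np.array(p)-T[:3,3]);q=c["mtx"]@q;return q[:2]/q[2]
def crop(c,x0,y0,x1,y1,s,name): cv2.imwrite(name,cv2.resize(c["pixels"][y0:y1,x0:x1],None,fx=s,fy=s,interpolation=cv2.INTER_CUBIC))
def cloud(c):
    K=c["mtx"];H,W=c["range_z"].shape;u,v=np.meshgrid(np.arange(W),np.arange(H));z=c["range_z"]
    P=np.stack([(u-K[0,2])/K[0,0]*z,(v-K[1,2])/K[1,1]*z,z],-1);return P@c["T"][:3,:3].T+c["T"][:3,3]
E
python3 - <<'E'
from h import *
t=load("top0.npz");s=load("scene0.npz")
crop(t,150,170,290,280,5,"pics/tj.png");crop(t,310,170,450,330,4,"pics/tp.png");crop(s,250,90,410,260,4,"pics/sj.png");crop(s,90,180,230,290,5,"pics/sp.png")
for n,c,pts in [("top",t,[(161,225),(391,232),(263,217),(263,243),(185,225)]),("scene",s,[(380,106),(159,215),(159,228),(371,131)])]:
    for p in pts: print(n,p,px(c,*p).round(4))
E
```

```text
top (161, 225) [0.4832 0.2652 0.2789]
top (391, 232) [ 0.4953 -0.262   0.1034]
top (263, 217) [0.5326 0.0562 0.0016]
top (263, 243) [0.4623 0.0533 0.0333]
top (185, 225) [ 0.5058  0.2635 -0.0055]
scene (380, 106) [0.4979 0.2606 0.2746]
scene (159, 215) [ 0.51   -0.2677  0.1005]
scene (159, 228) [ 0.509  -0.2724  0.0671]
scene (371, 131) [0.4839 0.2543 0.2087]
```

View pics/tj.png

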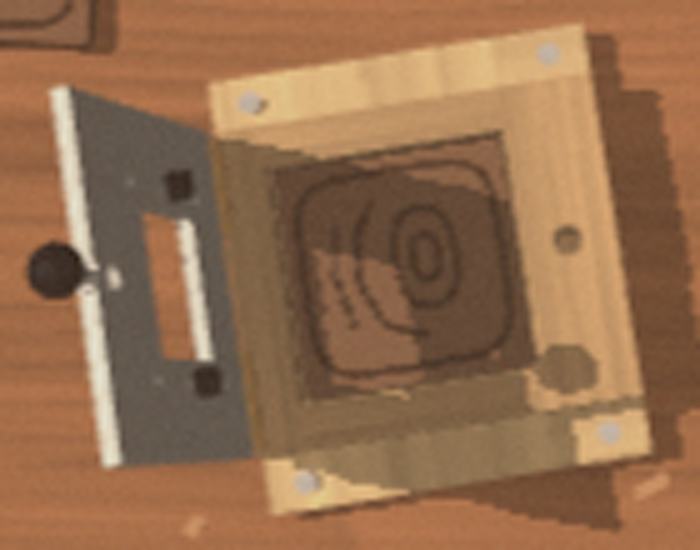

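View pics/tp.png

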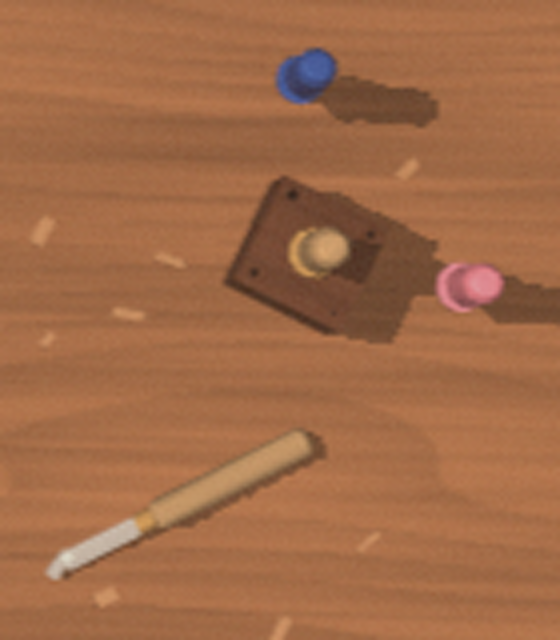

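View pics/sj.png

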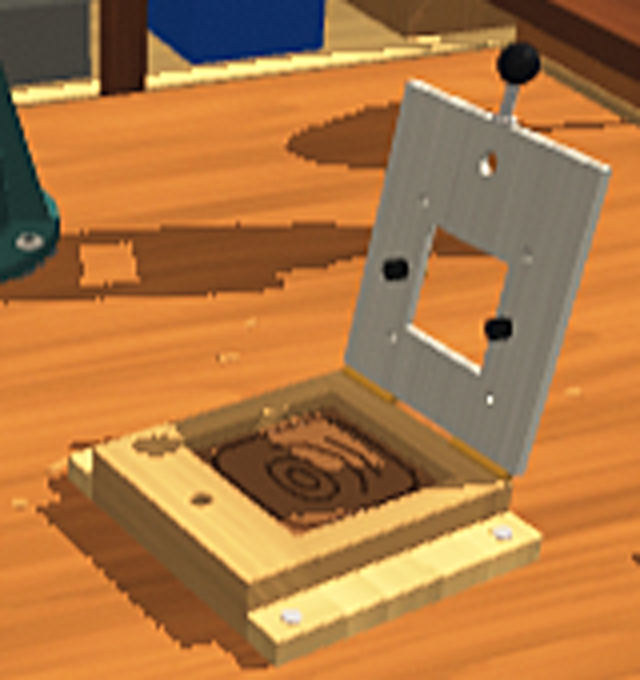

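View pics/sp.png

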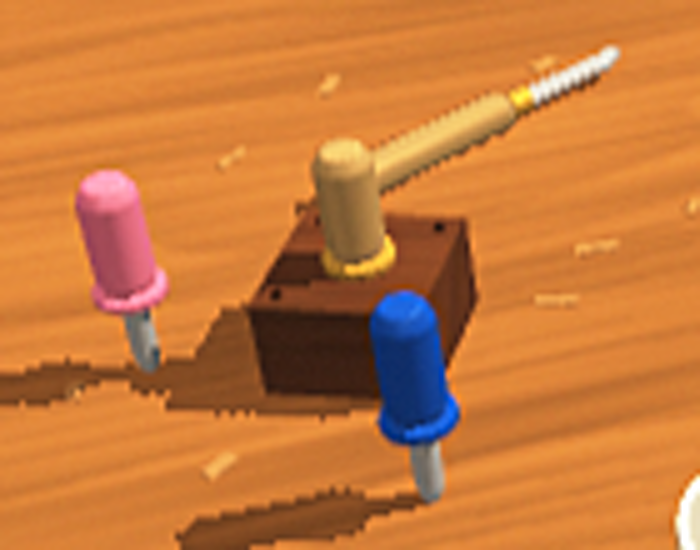

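```bash
cat >> h.py <<'E'
def tri(obs):
    A=np.zeros((3,3));b=np.zeros(3);L=[]
    for c,u,v in obs:
        d,o=ray(c,u,v);d=d/np.linalg.norm(d);M=np.eye(3)-np.outer(d,d);A+=M;b+=M@o;L.append((M,o))
    p=np.linalg.solve(A,b);return p,[np.linalg.norm(M@(p-o)) for M,o in L]
def tc(X,x0,s): return (X+.5)/s-.5+x0
E
python3 - <<'E'
from h import *
t=load("top0.npz");s=load("scene0.npz")
T=lambda x,y:(t,tc(x,150,5),tc(y,170,5)); S=lambda x,y:(s,tc(x,250,4),tc(y,90,4))
print("knob",tri([T(55,270),S(518,62)]))
print("hole",tri([T(567,239),S(202,499)]), atz(*T(567,239),.04),atz(*S(202,499),.04))
sc=[atz(*T(*p),.018) for p in [(250,102),(547,53),(609,432),(307,482)]]
print(np.round(sc,4))
a=(sc[1]-sc[0]);b=sc[2]-sc[3];print(np.linalg.norm(a),np.linalg.norm(b))
ax=a+b;ay=sc[0]+sc[1]-sc[2]-sc[3]
print("yaw x", np.arctan2(-ax[1],-ax[0]), "yaw y-perp",np.arctan2(ay[1],ay[0]))
print("cen",np.mean(sc,0))
# cloud approach: points z 36..44 rails, hinge
for n,c in (("top",t),("scene",s)):
    P=cloud(c).reshape(-1,3);m=(abs(P[:,2]-.04)<.003)&(abs(P[:,0]-.5)<.2)&(P[:,1]>0)&(P[:,1]<.28)
    Q=P[m][:,:2].astype(np.float32);print(n,m.sum(),cv2.minAreaRect(Q))
    m=(P[:,2]<.0225)&(P[:,2]>.014)&(abs(P[:,0]-.5)<.2)&(P[:,1]>0)&(P[:,1]<.28)
    print(cv2.minAreaRect(P[m][:,:2].astype(np.float32)))
# pin
Tp=lambda x,y:(t,tc(x,310,4),tc(y,170,4)); Sp=lambda x,y:(s,tc(x,90,5),tc(y,180,5))
print("pintop",tri([Tp(327,247),Sp(342,152)]))
# handle points
for n,c in (("top",t),("scene",s)):
    P=cloud(c).reshape(-1,3);m=(P[:,2]>.06)&(P[:,2]<.12)&(abs(P[:,0]-.5)<.05)&(abs(P[:,1]+.265)<.04)
    print(n,P[m].min(0),P[m].max(0),P[m].mean(0))
    m=(abs(P[:,2]-.048)<.002)&(abs(P[:,0]-.5)<.08)&(abs(P[:,1]+.265)<.08)
    print("stand",cv2.minAreaRect(P[m][:,:2].astype(np.float32)))
E
```

```text
knob (array([0.48617405, 0.26690669, 0.27240205]), [np.float64(0.0008340834123126065), np.float64(0.0008340834123125667)])
hole (array([0.52783849, 0.0547403 , 0.03932313]), [np.float64(0.0005421540946064134), np.float64(0.0005421540946064546)]) [0.52798284 0.05522482 0.04      ] [0.5286208  0.05379149 0.04      ]
[[0.5977 0.2254 0.018 ]
 [0.6286 0.0695 0.018 ]
 [0.4298 0.0307 0.018 ]
 [0.3994 0.1867 0.018 ]]
0.15889914532260213 0.15896618683504904
yaw x 1.7646930278303818 yaw y-perp 0.19287447400739757
cen [0.513858   0.12809532 0.018     ]
top 1932 ((0.5129480361938477, 0.1281118094921112), (0.17023548483848572, 0.20187696814537048), 11.128867149353027)
((0.5134133696556091, 0.1271166056394577), (0.2302708625793457, 0.1997135579586029), 10.96220588684082)
scene 1727 ((0.5133206844329834, 0.1269015371799469), (0.17590203881263733, 0.20627978444099426), 11.177906036376953)
((0.5144501328468323, 0.1251307725906372), (0.23402880132198334, 0.20297139883041382), 11.0828857421875)
pintop (array([ 0.49647101, -0.26509431,  0.10426071]), [np.float64(0.0023228569615245096), np.float64(0.0023228569615244368)])
top [ 0.48365379 -0.27768566  0.0611523 ] [ 0.5088731  -0.25332666  0.11047752] [ 0.49548753 -0.26321002  0.09708071]
stand ((0.49648958444595337, -0.2664114832878113), (0.07550369203090668, 0.07483989745378494), 64.2135238647461)
scene [ 0.49063686 -0.28101077  0.06003335] [ 0.51322474 -0.25540563  0.10993069] [ 0.50598385 -0.26863572  0.08804236]
stand ((0.49816539883613586, -0.2682346701622009), (0.07587768882513046, 0.07818616926670074), 64.16895294189453)
```

```bash
cat >> h.py <<'E'
def rel(st,pos,yaw=None,grasp=True):
    """shift (mm) & rotvec in tool axes from the measured pose to grasp point pos / TCP, tool down with x at yaw"""
    pos=np.array(pos,float)
    w,x,y,z=st["tcp_rot"];A=R.from_quat([x,y,z,w])
    if grasp: pos=pos+[0,0,-.019]
    d=A.inv().apply(pos-st["eef_pos"])*1000
    o=[0,0,0]
    if yaw is not None:
        B=R.from_matrix(np.array([[np.cos(yaw),np.sin(yaw),0],[np.sin(yaw),-np.cos(yaw),0],[0,0,-1]]).T)
        o=(A.inv()*B).as_rotvec()
    return np.round(d,1),np.round(o,4)
E
python3 - <<'E'
from h import *;from rig import *
st=get_state()
print(rel(st,[.486,.267,.36],.194)); print(rel(st,[.486,.267,.272],.194))
E
```

```text
(array([-309. ,  393.4, -127.3]), array([4.000e-04, 7.000e-04, 1.097e+00]))
(array([-308.9,  393.4,  -39.3]), array([4.000e-04, 7.000e-04, 1.097e+00]))
```

>>> {"api": "send_rows", "payload": {"targets": [[[0,0,-20,0,0,0.05,80],[-10,10,-60,0,0,0.15,80],[-35,40,-100,0,0,0.28,80],[-65,80,-120,0,0,0.42,80],[-95,120,-127,0,0,0.55,80],[-125,160,-127,0,0,0.68,80],[-155,198,-127,0,0,0.8,80],[-185,235,-127,0,0,0.9,80]]]}}

```text
t: 0.95
eef_pos: [0.3657, 0.4327, 0.341]
tcp_rot: [-0.0, 0.981, 0.192, 0.0]
ft_force: [0.8, 0.8, 0.0]
gripper_width: 0.0798
```

```bash
python3 - <<'E'
from h import *;from rig import *
st=get_state();print(st["t"],st["eef_pos"],st["qpos"])
print(rel(st,[.486,.267,.32],.194))
E
```

```text
0.95 [0.36573286 0.4327239  0.34099966] [ 8.27979836e-01  3.42127245e-02  1.90994008e+00 -2.88624296e-05
  1.19720837e+00  4.41579940e-01]
(array([ 48.9, 198.8,  40. ]), array([-1.000e-04, -2.000e-04,  1.924e-01]))
```

>>> {"api": "send_rows", "payload": {"targets": [[[10,40,0,0,0,0.05,70],[20,80,0,0,0,0.1,70],[30,120,0,0,0,0.15,70],[40,155,0,0,0,0.19,70],[46,180,0,0,0,0.192,70],[48,192,0,0,0,0.192,70],[48.5,196,0,0,0,0.192,70],[48.5,196,0,0,0,0.192,70]]]}}

```text
t: 1.75
eef_pos: [0.4843, 0.2719, 0.3408]
tcp_rot: [-0.0, 0.995, 0.099, -0.0]
ft_force: [-0.1, -0.5, 0.2]
gripper_width: 0.07
```

```bash
python3 - <<'E'
from h import *;from rig import *
st=get_state();print(st["t"],st["eef_pos"],st["qpos"])
print(rel(st,[.486,.267,.272],.194))
c=capture("wrist");cv2.imwrite("pics/w1.png",c["pixels"]);np.savez("w1.npz",**c)
print(proj(c,[.486,.267,.272]),c["T"][:3,3])
E
```

```text
1.75 [0.4843124  0.2719317  0.34081105] [4.69576590e-01 1.45575422e-02 1.93042252e+00 1.68692200e-04
 1.19682772e+00 2.70658961e-01]
(array([ 0.7,  5.2, 87.8]), array([-0.0001,  0.0002,  0.0049]))
[282.67403832 228.24908929] [0.47097291 0.33984015 0.51127267]
```

View pics/w1.png

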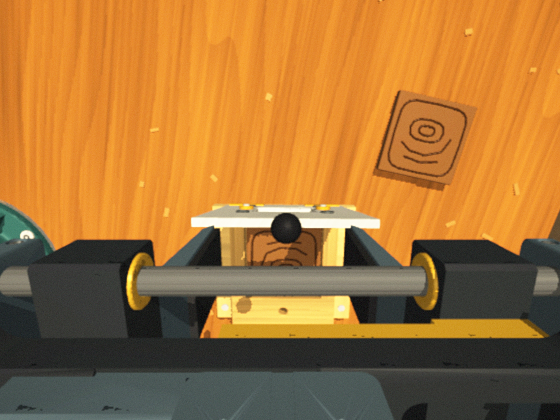

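The wrist view shows the black knob at (286,228), centred between the fingers and within 3 mm of my triangulation.

>>> {"api": "send_rows", "payload": {"targets": [[[1,3,15,0,0,0.005,70],[2,5,35,0,0,0.005,70],[2,5,55,0,0,0.005,60],[2,5,72,0,0,0.005,50],[2,5,82,0,0,0.005,50],[2,5,87,0,0,0.005,45],[2,5,88,0,0,0.005,35],[2,5,88,0,0,0.005,20]]], "force": 25}}

```text
t: 2.6
eef_pos: [0.4876, 0.2675, 0.2533]
tcp_rot: [-0.0, 0.995, 0.097, 0.0]
ft_force: [0.1, -0.2, 0.0]
gripper_width: 0.0316
```

>>> {"api": "send_rows", "payload": {"targets": [[[0,0,0,0,0,0,15],[0,0,0,0,0,0,15],[0,0,0,0,0,0,15],[0,0,0,0,0,0,15],[0,0,0,0,0,0,15],[0,0,0,0,0,0,15],[0,0,0,0,0,0,15],[0,0,0,0,0,0,15]]]}}

```text
t: 3.4
eef_pos: [0.4881, 0.2675, 0.2536]
tcp_rot: [-0.0, 0.995, 0.097, 0.001]
ft_force: [4.6, 2.4, 0.7]
gripper_width: 0.0234
```

```bash
python3 - <<'E'
from h import *;from rig import *
st=get_state();print(st["t"],st["eef_pos"],st["qpos"],st["ft_force"],st["gripper_width"])
c=capture("wrist");cv2.imwrite("pics/w2.png",c["pixels"])
c=capture("scene");crop(c,300,60,440,220,4,"pics/s2.png")
E
```

```text
3.4 [0.48810812 0.26751695 0.25356941] [ 4.59505528e-01  1.04242171e-01  2.00169649e+00 -4.52737622e-05
  1.03397919e+00  2.65565259e-01] [4.58852247 2.36432498 0.74384692] 0.023415491809204332
```

View pics/s2.png

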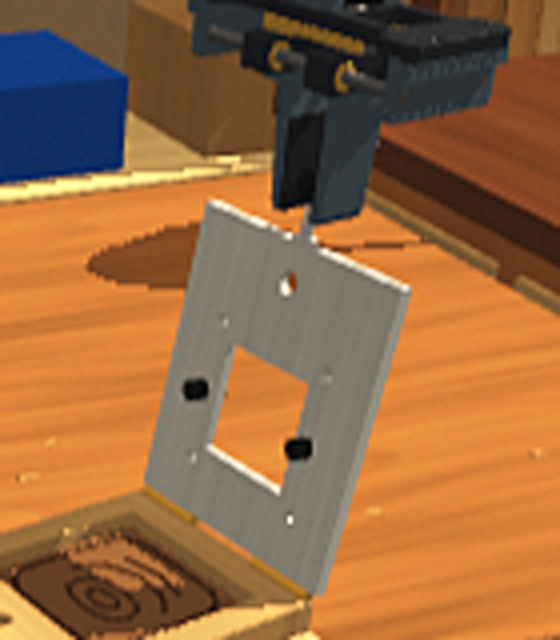

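Knob gripped (opening 23 mm, ball between the pads). Now the arc about the hinge.

```bash
python3 - <<'E'
import numpy as np
r=.2355;p0=1.751;p1=.06
N=32;s=np.arange(N+1)/N; u=s+ -np.sin(2*np.pi*s)/(2*np.pi)*.8
p=p0+(p1-p0)*u
for k in range(4):
    b=p[8*k]
    print([[round(1000*r*(np.cos(a)-np.cos(b))),round(1000*r*(np.sin(b)-np.sin(a)))] for a in p[8*k+1:8*k+9]],round(p[8*k+8],3))
E
```

```text
[[3, 0], [5, -1], [9, -1], [14, -2], [20, -3], [28, -3], [37, -4], [49, -4]] 1.544
[[13, 1], [29, 3], [45, 6], [64, 11], [82, 17], [102, 26], [121, 37], [139, 50]] 0.906
[[17, 15], [32, 30], [45, 47], [56, 64], [65, 80], [72, 96], [78, 110], [82, 123]] 0.267
[[3, 11], [5, 21], [6, 28], [7, 34], [7, 39], [8, 43], [8, 46], [8, 48]] 0.06
```

>>> {"api": "send_rows", "payload": {"targets": [[[3,3,0,0,0,0,15],[0,5,-1,0,0,0,15],[0,9,-1,0,0,0,15],[0,14,-2,0,0,0,15],[0,20,-3,0,0,0,15],[0,28,-3,0,0,0,15],[0,37,-4,0,0,0,15],[0,49,-4,0,0,0,15]]], "force": 18}}

```text
t: 4.3
eef_pos: [0.4974, 0.219, 0.257]
tcp_rot: [-0.0, 0.995, 0.097, 0.001]
ft_force: [7.8, 2.3, -6.6]
gripper_width: 0.0236
```

>>> {"api": "send_rows", "payload": {"targets": [[[0.5,13,2,0,0,0,15],[1,29,4,0,0,0,15],[1.5,45,7,0,0,0,15],[1.5,64,12,0,0,0,15],[1.5,82,18,0,0,0,15],[1.5,102,27,0,0,0,15],[1.5,121,38,0,0,0,15],[1.5,139,51,0,0,0,15]]]}}

```text
t: 5.1
eef_pos: [0.524, 0.0819, 0.2051]
tcp_rot: [0.0, 0.995, 0.097, -0.001]
ft_force: [-2.0, 3.7, -4.7]
gripper_width: 0.0239
```

```bash
python3 - <<'E'
from h import *;from rig import *
st=get_state();print(st["t"],st["eef_pos"],st["qpos"],st["ft_force"],st["gripper_width"])
g=st["eef_pos"]+[0,0,.019]-np.array([.4946,.2256,.04]);x=g@[-.192,.981,0];print(x,g[2],np.hypot(x,g[2]))
c=capture("scene");crop(c,260,60,420,240,4,"pics/s3.png")
E
```

```text
5.1 [0.52398364 0.08186566 0.20512076] [ 1.11096029e-01  1.24327369e-01  2.07977399e+00 -1.46719705e-04
  9.40325994e-01 -8.27002320e-02] [-2.01507626  3.67695798 -4.70845369] 0.023924424716696643
-0.14664504167417775 0.1841207567309891 0.2353831372609631
```

View pics/s3.png

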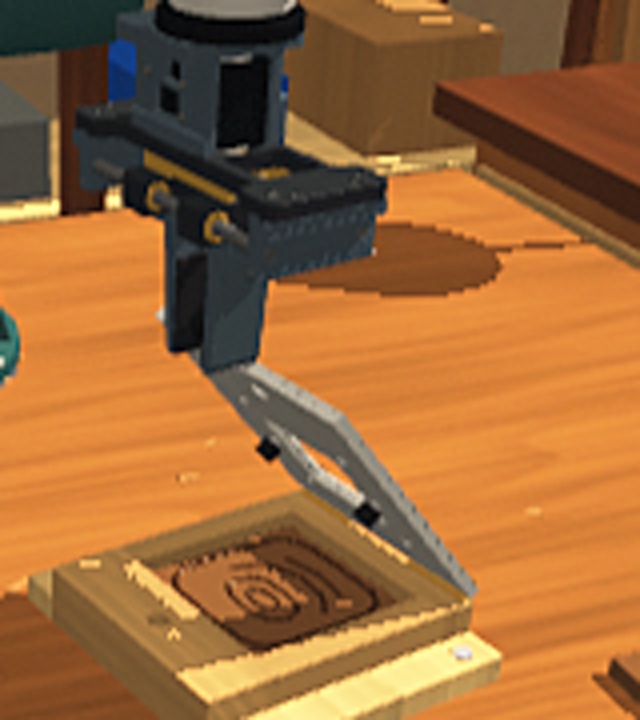

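The leaf is following well at about 0.9 rad, held in the fingers. Continuing down.

>>> {"api": "send_rows", "payload": {"targets": [[[0,17,15,0,0,0,15],[0,32,30,0,0,0,15],[0,45,47,0,0,0,15],[0,56,64,0,0,0,15],[0,65,80,0,0,0,15],[0,72,96,0,0,0,15],[0,78,110,0,0,0,15],[0,82,123,0,0,0,15]]]}}

```text
t: 5.95
eef_pos: [0.5393, 0.0024, 0.0814]
tcp_rot: [-0.0, 0.995, 0.097, -0.002]
ft_force: [-5.7, 3.2, -2.5]
gripper_width: 0.0237
```

>>> {"api": "send_rows", "payload": {"targets": [[[0,3,11,0,0,0,15],[0,5,20,0,0,0,15],[0,6,27,0,0,0,15],[0,7,33,0,0,0,15],[0,7,38,0,0,0,15],[0,8,42,0,0,0,15],[0,8,45,0,0,0,15],[0,8,47,0,0,0,15]]]}}

```text
t: 6.75
eef_pos: [0.5409, -0.0052, 0.035]
tcp_rot: [-0.0, 0.995, 0.097, -0.002]
ft_force: [-7.1, -1.4, 1.1]
gripper_width: 0.0234
```

```bash
python3 - <<'E'
from h import *;from rig import *
st=get_state();print(st["t"],st["eef_pos"],st["ft_force"],st["gripper_width"])
g=st["eef_pos"]+[0,0,.019]-np.array([.4946,.2256,.04]);x=g@[-.192,.981,0];print(x,g[2],np.hypot(x,g[2]))
c=capture("scene");crop(c,230,60,430,270,4,"pics/s4.png")
E
```

```text
6.75 [ 0.5408503  -0.00520033  0.03501006] [-7.06544105 -1.35828701  1.12241128] 0.02343355188738307
-0.23529518092159143 0.014010063962755524 0.23571190902702593
```

View pics/s4.png

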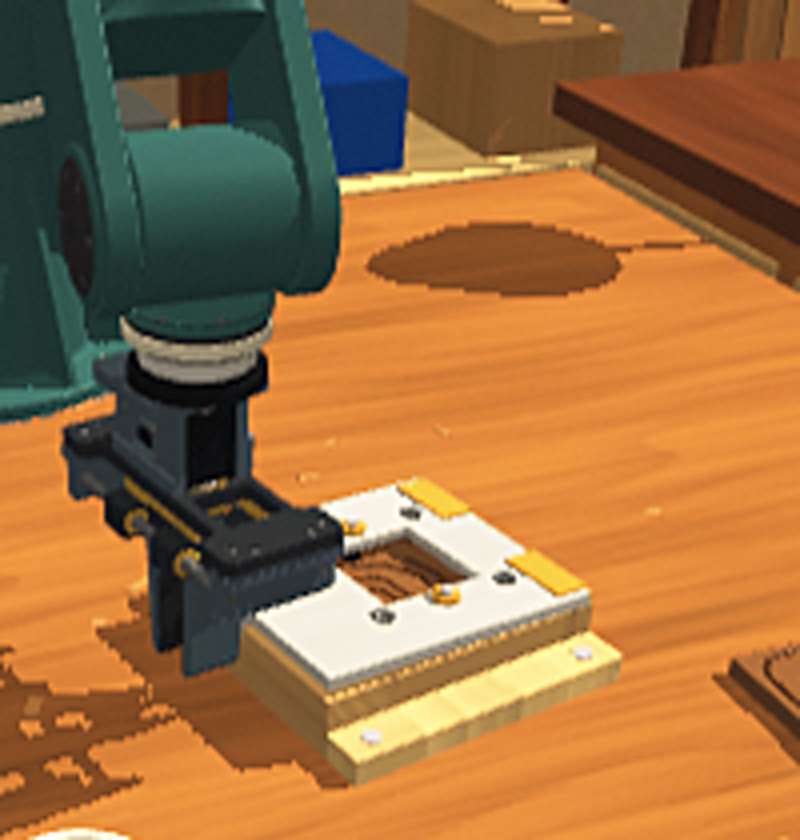

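>>> {"api": "send_rows", "payload": {"targets": [[[-0.5,0,0.5,0,0,0,15],[-1,0,1,0,0,0,15],[-1,0,1.5,0,0,0,15],[-1,0,2,0,0,0,15],[-1,0,2,0,0,0,15],[-1,0,2,0,0,0,15],[-1,0,2,0,0,0,15],[-1,0,2,0,0,0,15]]]}}

```text
t: 7.6
eef_pos: [0.5409, -0.0054, 0.0337]
tcp_rot: [-0.0, 0.995, 0.097, -0.001]
ft_force: [-5.8, 2.3, -0.4]
gripper_width: 0.0238
```

>>> {"api": "send_rows", "payload": {"targets": [[[-0.5,0,0.5,0,0,0,15],[-1,0,1,0,0,0,15],[-1,0,1.5,0,0,0,15],[-1,0,2,0,0,0,15],[-1,0,2.5,0,0,0,15],[-1,0,3,0,0,0,15],[-1,0,3,0,0,0,15],[-1,0,3,0,0,0,15]]]}}

```text
t: 8.4
eef_pos: [0.5409, -0.0056, 0.031]
tcp_rot: [0.0, 0.995, 0.097, 0.0]
ft_force: [-0.4, 4.3, -0.2]
gripper_width: 0.0235
```

>>> {"api": "send_rows", "payload": {"targets": [[[0,0,0,0,0,0,24],[0,0,0,0,0,0,28],[0,0,0,0,0,0,34],[0,0,0,0,0,0,42],[0,0,0,0,0,0,50],[0,0,-5,0,0,0,50],[0,0,-20,0,0,0,50],[0,0,-45,0,0,0,50]]]}}

```text
t: 9.2
eef_pos: [0.5398, -0.0056, 0.0763]
tcp_rot: [-0.0, 0.995, 0.097, -0.001]
ft_force: [-0.2, 0.3, 0.1]
gripper_width: 0.0503
```

>>> {"api": "send_rows", "payload": {"targets": [[[0,0,-45,0,0,0,50],[0,0,-90,0,0,0,50],[0,0,-130,0,0,0,50],[0,0,-160,0,0,0,50],[0,0,-165,0,0,0,50],[0,-30,-165,0,0,0,50],[0,-50,-165,0,0,0,50],[0,-50,-165,0,0,0,50]]]}}

```text
t: 10.0
eef_pos: [0.5301, 0.0449, 0.241]
tcp_rot: [-0.0, 0.995, 0.098, -0.0]
ft_force: [-0.3, 0.3, -0.7]
gripper_width: 0.0501
```

```bash
python3 - <<'E'
from h import *;from rig import *
st=get_state();print(st["t"],st["eef_pos"],st["ft_force"],st["gripper_width"])
for n in ("scene","top","wrist"):
    c=capture(n);cv2.imwrite(f"pics/{n}5.png",c["pixels"]);np.savez(n+"5.npz",**c)
    print(n,proj(c,[.528,.0545,.05]))
E
```

```text
10.0 [0.53011039 0.04485133 0.24100164] [-0.26517448  0.27427183 -0.73165003] 0.05009466634064828
scene [300.4262391  210.70437905]
top [263.1939659  217.03721516]
wrist [281.50186955 182.9480271 ]
```

View pics/scene5.png

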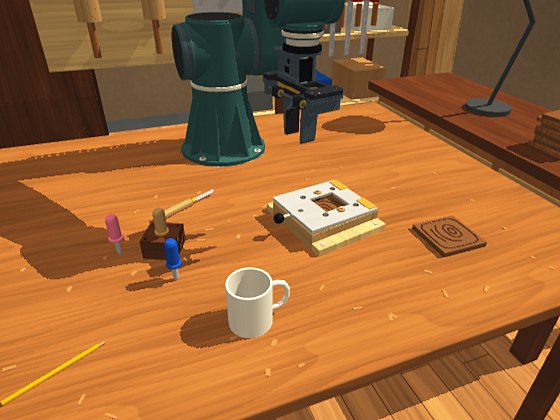

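View pics/wrist5.png

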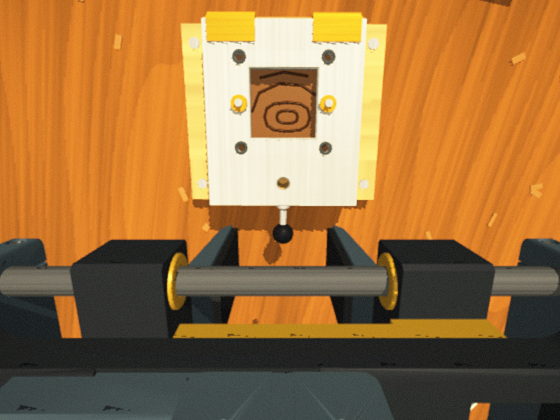

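View pics/top5.png

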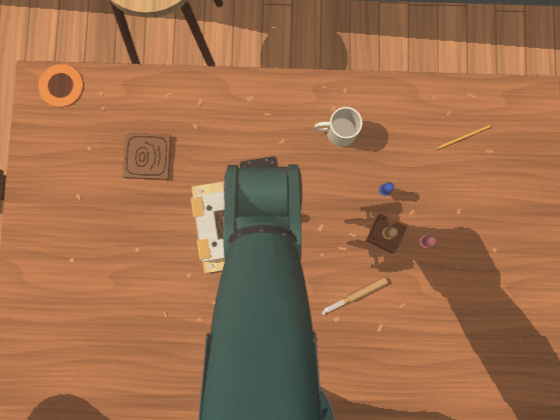

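The leaf is down, resting on its plungers. The wrist view has the leaf hole at about (283,183) and the knob at (283,233). I'll refine the hole in a crop.

```bash
python3 - <<'E'
from h import *;from rig import *
w=load("wrist5.npz");s=load("scene5.npz")
crop(w,250,160,320,245,8,"pics/wh.png");crop(s,265,175,395,255,6,"pics/sh.png")
E
```

```text
(no output)
```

View pics/wh.png

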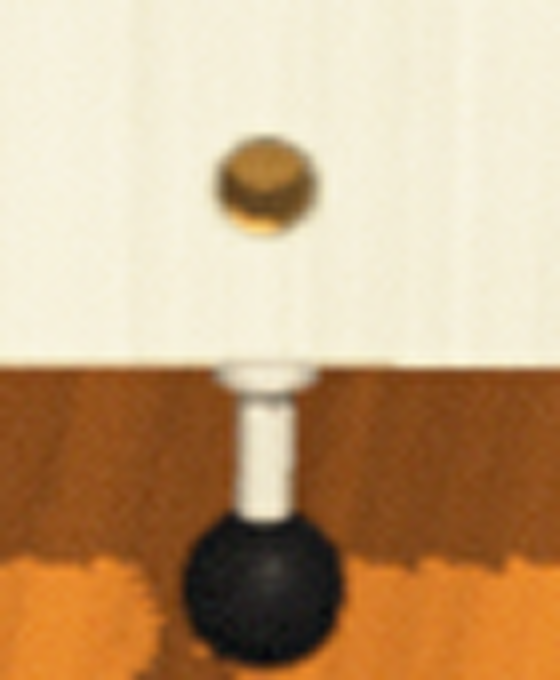

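View pics/sh.png

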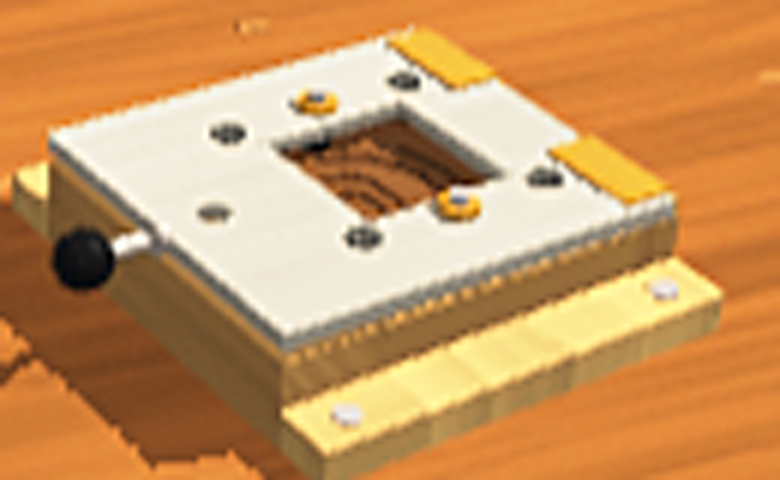

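```bash
python3 - <<'E'
from h import *;from rig import *
w=load("wrist5.npz");s=load("scene5.npz")
print("hole w",[atz(w,282.8,182.8,z).round(4) for z in(.048,.053)])
print("hole s",atz(s,300.25,209.9,.052).round(4),tri([(w,282.8,182.8),(s,300.25,209.9)]))
ku,kv=250+264.5/8-.5,160+588.5/8-.5
print("knob w",atz(w,ku,kv,.05).round(4))
P=cloud(w);print("leaf z",px(w,270,183),px(w,295,183),px(w,283,170),px(w,283,195))
# pin approach
st=get_state();print(rel(st,[.4966,-.2655,.081],-.49), st["qpos"])
E
```

```text
hole w [array([0.5295, 0.0546, 0.048 ]), array([0.5293, 0.0554, 0.053 ])]
hole s [0.5274 0.0542 0.052 ] (array([0.52890815, 0.05454831, 0.05263179]), [np.float64(0.0009243077198861843), np.float64(0.0009243077198861221)])
knob w [ 0.541  -0.0047  0.05  ]
leaf z [0.51504037 0.05240254 0.05320583] [0.54315923 0.05766579 0.05142808] [0.52671033 0.06984026 0.0534504 ] [0.53230263 0.04162378 0.05334457]
(array([-93.2, 296.1, 179. ]), array([2.000e-04, 1.000e-04, 6.843e-01])) [ 3.73196306e-02  7.93462043e-02  2.05476594e+00 -1.98711467e-04
  1.00765338e+00 -1.56858801e-01]
```

```bash
python3 - <<'E'
from h import *;from rig import *
st=get_state();print(rel(st,[.4966,-.2655,.22],.194))
E
```

```text
(array([-93.2, 296.2,  40. ]), array([0.0001, 0.0002, 0.0003]))
```

>>> {"api": "send_rows", "payload": {"targets": [[[-4,12,0,0,0,0,60],[-15,45,0,0,0,0,60],[-29,90,5,0,0,0,60],[-43,135,12,0,0,0,60],[-57,180,20,0,0,0,60],[-71,222,28,0,0,0,60],[-82,258,35,0,0,0,60],[-89,282,40,0,0,0,60]]]}}

```text
t: 10.95
eef_pos: [0.4965, -0.254, 0.2004]
tcp_rot: [0.0, 0.995, 0.096, -0.0]
ft_force: [-0.3, 0.6, -0.4]
gripper_width: 0.0599
```

>>> {"api": "send_rows", "payload": {"targets": [[[-3,10,0,0,0,0,60],[-4,14,0,0,0,0,60],[-4,14,0,0,0,0,60],[-4,14,0,0,0,0,60],[-4,14,0,0,0,0,60],[-4,14,0,0,0,0,60],[-4,14,0,0,0,0,60],[-4,14,0,0,0,0,60]]]}}

```text
t: 11.75
eef_pos: [0.4968, -0.2647, 0.201]
tcp_rot: [0.0, 0.995, 0.097, 0.0]
ft_force: [-0.2, -0.5, -0.2]
gripper_width: 0.06
```

```bash
python3 - <<'E'
from h import *;from rig import *
st=get_state();print(st["t"],st["eef_pos"],st["qpos"])
c=capture("wrist");cv2.imwrite("pics/w6.png",c["pixels"]);np.savez("w6.npz",**c)
print(proj(c,[.4966,-.2655,.107]),rel(st,[.4966,-.2655,.081],.194))
E
```

```text
11.75 [ 0.49684821 -0.26466837  0.20097722] [-5.30850176e-01  1.81803424e-01  2.02081993e+00 -2.86209076e-05
  9.38927159e-01 -7.25284990e-01]
[281.3374902  214.66236588] (array([ -0.4,   0.8, 139. ]), array([ 0.    , -0.    ,  0.0005]))
```

View pics/w6.png

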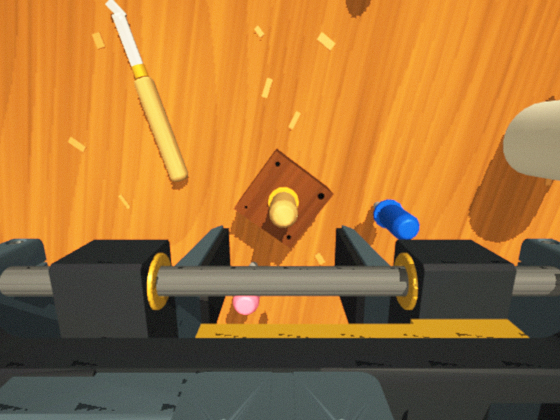

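```bash
python3 - <<'E'
from h import *
w=load("w6.npz");crop(w,225,140,345,250,6,"pics/wp.png")
P=cloud(w).reshape(-1,3)
m=(P[:,2]>.1)&(P[:,2]<.115)&(np.hypot(P[:,0]-.4966,P[:,1]+.2655)<.03);print(m.sum(),P[m].mean(0),P[m].min(0),P[m].max(0))
m=(abs(P[:,2]-.048)<.003)&(np.hypot(P[:,0]-.4966,P[:,1]+.2655)<.08);print(cv2.minAreaRect(P[m][:,:2].astype(np.float32)))
E
```

```text
587 [ 0.49855931 -0.26506694  0.10513389] [ 0.48644371 -0.27812908  0.10006731] [ 0.51093791 -0.25418797  0.10924653]
((0.49890586733818054, -0.2665962278842926), (0.07530747354030609, 0.07524159550666809), 64.62371063232422)
```

View pics/wp.png

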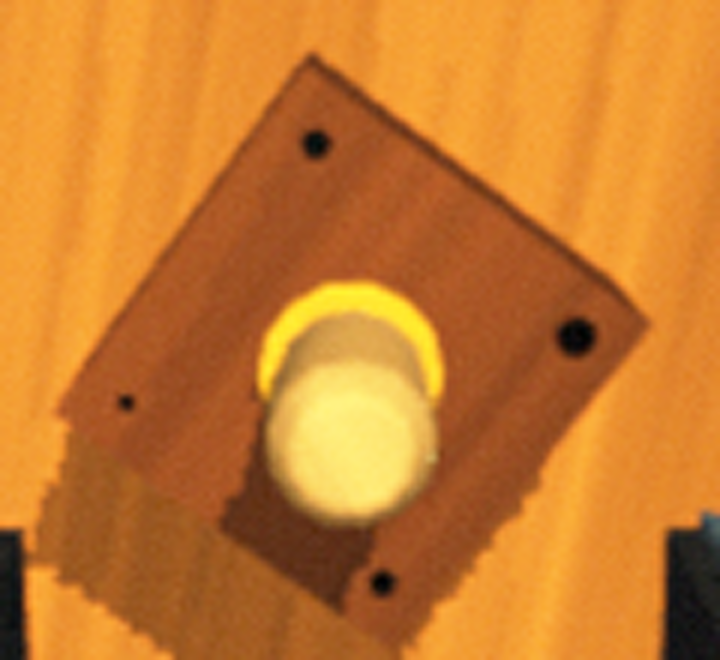

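The wooden-handled pin in the dark block is confirmed at wrist (284,213): brass collar, no blue or pink. It sits centred between the open fingers, so I'm descending.

>>> {"api": "send_rows", "payload": {"targets": [[[0.5,1,15,0,0,0,60],[1,1.5,45,0,0,0,60],[1,1.5,75,0,0,0,60],[1,1.5,100,0,0,0,60],[1,1.5,120,0,0,0,60],[1,1.5,133,0,0,0,60],[1,1.5,138,0,0,0,60],[1,1.5,139,0,0,0,50]]], "force": 20}}

```text
t: 12.6
eef_pos: [0.4979, -0.2662, 0.0614]
tcp_rot: [-0.0, 0.995, 0.097, -0.0]
ft_force: [-0.1, 0.2, -0.5]
gripper_width: 0.0549
```

>>> {"api": "send_rows", "payload": {"targets": [[[0,0,0,0,0,0,35],[0,0,0,0,0,0,28],[0,0,0,0,0,0,24],[0,0,0,0,0,0,20],[0,0,0,0,0,0,20],[0,0,0,0,0,0,20],[0,0,0,0,0,0,20],[0,0,0,0,0,0,20]]]}}

```text
t: 13.4
eef_pos: [0.4983, -0.2664, 0.0625]
tcp_rot: [0.0, 0.995, 0.097, 0.0]
ft_force: [-1.3, 0.1, 7.2]
gripper_width: 0.0258
```

>>> {"api": "send_rows", "payload": {"targets": [[[0,0,-0.5,0,0,0,20],[0,0,-1,0,0,0,20],[0,0,-4,0,0,0,20],[0,0,-12,0,0,0,20],[0,0,-30,0,0,0,20],[0,0,-60,0,0,0,20],[0,0,-95,0,0,0,20],[0,0,-120,0,0,0,20]]], "force": 50}}

```text
t: 14.2
eef_pos: [0.4984, -0.2665, 0.1846]
tcp_rot: [0.001, 0.995, 0.097, 0.001]
ft_force: [-0.3, -0.1, -1.1]
gripper_width: 0.025
```

```bash
python3 - <<'E'
from h import *;from rig import *
st=get_state();print(st["t"],st["eef_pos"],st["ft_force"],st["gripper_width"])
for n in ("scene","top","wrist"):
    c=capture(n);np.savez(n+"7.npz",**c);cv2.imwrite(f"pics/{n}7.png",c["pixels"])
    print(n,proj(c,st["eef_pos"]+[0,0,.019]))
c=load("scene7.npz");crop(c,100,80,240,240,4,"pics/s7.png")
E
```

```text
14.2 [ 0.49840556 -0.26645873  0.18458792] [-0.3205661  -0.06592317 -1.05384781] 0.025038293718016948
scene [151.19707146 169.32846951]
top [402.5696369  227.77736679]
wrist [279.49359016 266.44423286]
```

View pics/s7.png

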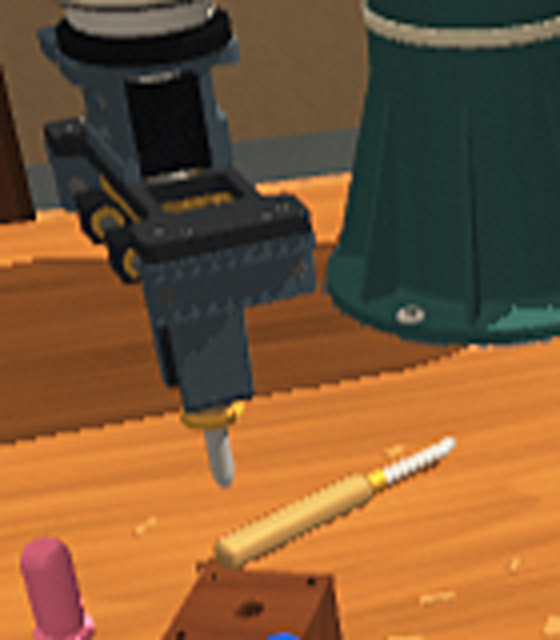

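View pics/wrist7.png

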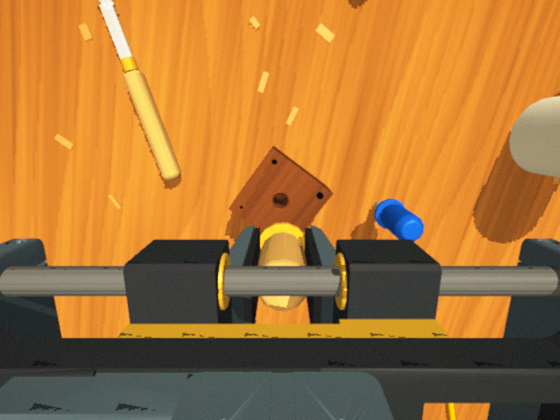

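```bash
python3 - <<'E'
from h import *
e=np.array([.4984,-.2665,.1846])
for n in("scene7","wrist7","top7"):
    c=load(n+".npz")
    for dz in (-.009,-.014,-.056): print(n,dz,proj(c,e+[0,0,dz]))
c=load("scene7.npz");crop(c,140,170,170,210,16,"pics/s7b.png")
P=cloud(c);m=(P[...,2]<.175)&(P[...,2]>.12)&(np.hypot(P[...,0]-e[0],P[...,1]-e[1])<.03);Q=P[m]
b=Q[:,2]<.165;print(len(Q),Q[:,2].min(),Q[b].mean(0))
for lo in np.arange(.125,.175,.005):
    k=(Q[:,2]>=lo)&(Q[:,2]<lo+.005);print(round(lo,3),k.sum(),Q[k].mean(0).round(4) if k.any() else 0)
E
```

```text
scene7 -0.009 [153.35294161 181.4923762 ]
scene7 -0.014 [153.73389304 183.62036899]
scene7 -0.056 [156.84246753 200.98485068]
wrist7 -0.009 [279.6482283  247.21734755]
wrist7 -0.014 [279.6752012  244.32962251]
wrist7 -0.056 [279.85834447 224.7222654 ]
top7 -0.009 [399.70189229 228.67153173]
top7 -0.014 [399.20003006 228.82651035]
top7 -0.056 [395.13878092 230.08065288]
104 0.12992242113789665 [ 0.50197273 -0.26844786  0.14888909]
0.125 1 [ 0.5001 -0.2683  0.1299]
0.13 5 [ 0.5011 -0.2692  0.1327]
0.135 10 [ 0.5014 -0.2677  0.1377]
0.14 10 [ 0.5027 -0.2678  0.1421]
0.145 16 [ 0.5019 -0.2686  0.1474]
0.15 12 [ 0.5021 -0.2688  0.1529]
0.155 12 [ 0.5014 -0.2686  0.1577]
0.16 11 [ 0.5029 -0.2686  0.1626]
0.165 4 [ 0.5022 -0.2702  0.1653]
0.17 23 [ 0.5093 -0.2706  0.1736]
```

View pics/s7b.png

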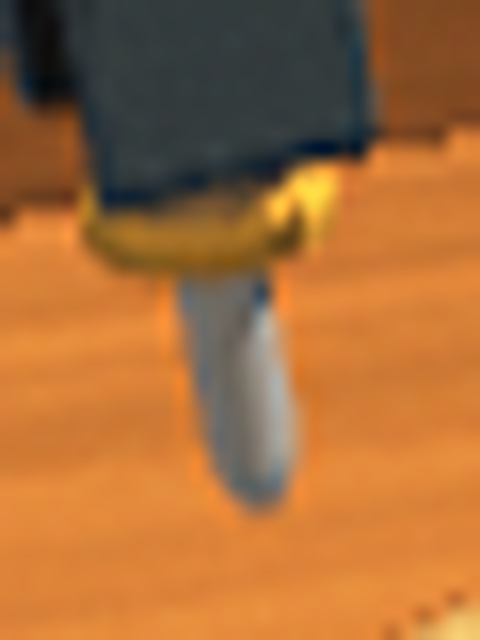

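```bash
python3 - <<'E'
from h import *;from rig import *
st=get_state();print(rel(st,[.5288,.0545,.125],.194,grasp=False))
E
```

```text
(array([  91.2, -309.5,   58.3]), array([ 0.0022, -0.0025,  0.    ]))
```

>>> {"api": "send_rows", "payload": {"targets": [[[4,-12,0,0,0,0,20],[13,-45,0,0,0,0,20],[27,-90,0,0,0,0,20],[40,-135,0,0,0,0,20],[53,-180,0,0,0,0,20],[66,-224,0,0,0,0,20],[78,-264,0,0,0,0,20],[86,-292,10,0,0,0,20]]]}}

```text
t: 15.15
eef_pos: [0.5256, 0.0399, 0.1714]
tcp_rot: [-0.0, 0.995, 0.097, -0.0]
ft_force: [-0.2, -0.4, -2.1]
gripper_width: 0.0253
```

>>> {"api": "send_rows", "payload": {"targets": [[[3,-11,10,0,0,0,20],[5,-16,25,0,0,0,20],[5,-17.5,38,0,0,0,20],[5,-17.5,45,0,0,0,20],[5,-17.5,48,0,0,0,20],[5,-17.5,48,0,0,0,20],[5,-17.5,48,0,0,0,20],[5,-17.5,48,0,0,0,20]]]}}

```text
t: 15.95
eef_pos: [0.528, 0.0548, 0.1245]
tcp_rot: [0.0, 0.995, 0.097, 0.0]
ft_force: [-0.3, 0.2, -1.0]
gripper_width: 0.025
```

```bash
python3 - <<'E'
from h import *;from rig import *
st=get_state();print(st["t"],st["eef_pos"],st["ft_force"],st["gripper_width"],rel(st,[.5288,.0545,.125],.194,grasp=False))
for n in ("scene","wrist"):
    c=capture(n);np.savez(n+"8.npz",**c);cv2.imwrite(f"pics/{n}8.png",c["pixels"])
    print(n,"hole",proj(c,[.5288,.0545,.052]),"tip",proj(c,st["eef_pos"]+[0,0,-.056]))
c=load("scene8.npz");crop(c,270,170,340,230,10,"pics/s8.png");c=load("wrist8.npz");crop(c,240,180,330,310,5,"pics/w8.png")
E
```

```text
15.95 [0.52804101 0.05475277 0.12447501] [-0.33911611  0.16621691 -1.03009677] 0.024952226935377922 (array([ 0.7,  0.4, -0.5]), array([ 0.0001, -0.0009, -0.0004]))
scene hole [300.58473832 210.17216364] tip [300.78003578 204.1604779 ]
wrist hole [282.61408844 221.26771766] tip [281.73153748 226.8489706 ]
```

View pics/s8.png

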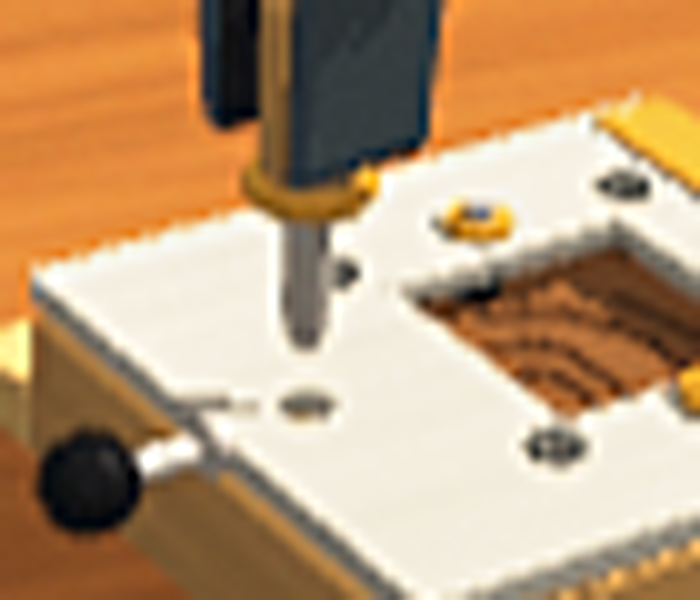

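View pics/w8.png

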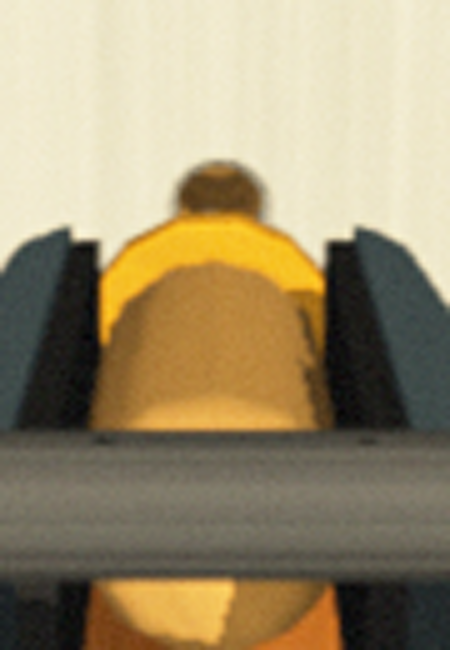

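Scene crop: the tip at (305,348) stands straight over the hole at (305,405). The wrist crop puts the hole about 1 mm to the +x side, so I correct that and go down slowly.

>>> {"api": "send_rows", "payload": {"targets": [[[0.5,0,3,0,0,0,20],[1,0.3,6,0,0,0,20],[1,0.3,10,0,0,0,20],[1,0.3,14,0,0,0,20],[1,0.3,18,0,0,0,20],[1,0.3,21,0,0,0,20],[1,0.3,23,0,0,0,20],[1,0.3,24,0,0,0,20]]]}}

```text
t: 16.85
eef_pos: [0.5286, 0.0549, 0.0997]
tcp_rot: [-0.0, 0.995, 0.097, -0.0]
ft_force: [0.3, 0.4, -1.3]
gripper_width: 0.0252
```

>>> {"api": "send_rows", "payload": {"targets": [[[0,0,2,0,0,0,20],[0,0,4,0,0,0,20],[0,0,6,0,0,0,20],[0,0,8,0,0,0,20],[0,0,10,0,0,0,20],[0,0,12,0,0,0,20],[0,0,13,0,0,0,20],[0,0,14,0,0,0,20]]], "force": 55}}

```text
t: 17.65
eef_pos: [0.5287, 0.0549, 0.0858]
tcp_rot: [0.0, 0.995, 0.097, 0.0]
ft_force: [0.5, -1.0, -0.8]
gripper_width: 0.0249
```

>>> {"api": "send_rows", "payload": {"targets": [[[0,0,2,0,0,0,20],[0,0,5,0,0,0,20],[0,0,8,0,0,0,20],[0,0,11,0,0,0,20],[0,0,14,0,0,0,20],[0,0,16,0,0,0,20],[0,0,17,0,0,0,20],[0,0,18,0,0,0,20]]]}}

```text
t: 18.45
eef_pos: [0.5288, 0.0549, 0.0679]
tcp_rot: [0.0, 0.995, 0.097, 0.0]
ft_force: [0.2, -2.3, 0.1]
gripper_width: 0.0248
```

>>> {"api": "send_rows", "payload": {"targets": [[[0,0,0.5,0,0,0,20],[0,0,1,0,0,0,20],[0,0,1.5,0,0,0,20],[0,0,2,0,0,0,20],[0,0,2.5,0,0,0,20],[0,0,3,0,0,0,20],[0,0,3.5,0,0,0,20],[0,0,4,0,0,0,20]]]}}

```text
t: 19.25
eef_pos: [0.5288, 0.0549, 0.064]
tcp_rot: [0.0, 0.995, 0.097, 0.0]
ft_force: [0.3, -2.0, 3.7]
gripper_width: 0.025
```

>>> {"api": "send_rows", "payload": {"targets": [[[0,0,0.5,0,0,0,20],[0,0,1,0,0,0,20],[0,0,1.5,0,0,0,20],[0,0,2,0,0,0,20],[0,0,2.5,0,0,0,20],[0,0,3,0,0,0,20],[0,0,3,0,0,0,20],[0,0,3,0,0,0,20]]], "force": 60}}

```text
t: 20.05
eef_pos: [0.5289, 0.0549, 0.0623]
tcp_rot: [0.0, 0.995, 0.097, -0.0]
ft_force: [-11.2, -5.0, 34.7]
gripper_width: 0.0251
```

>>> {"api": "send_rows", "payload": {"targets": [[[-0.2,0,-0.2,0,0,0,20],[-0.3,0,-0.4,0,0,0,20],[-0.3,0,-0.5,0,0,0,20],[-0.3,0,-0.5,0,0,0,20],[-0.3,0,-0.5,0,0,0,20],[-0.3,0,-0.5,0,0,0,20],[-0.3,0,-0.5,0,0,0,20],[-0.3,0,-0.5,0,0,0,20]]]}}

```text
t: 20.85
eef_pos: [0.5289, 0.0548, 0.0624]
tcp_rot: [0.0, 0.995, 0.097, 0.0]
ft_force: [-5.4, -3.8, 23.3]
gripper_width: 0.0252
```

```bash
python3 - <<'E'
from h import *;from rig import *
st=get_state();print(st["t"],st["eef_pos"],st["ft_force"],st["gripper_width"])
for n in ("scene","wrist","top"):
    c=capture(n);np.savez(n+"9.npz",**c);cv2.imwrite(f"pics/{n}9.png",c["pixels"])
c=load("scene9.npz");crop(c,265,165,395,255,6,"pics/s9.png")
w=load("wrist9.npz");P=cloud(w).reshape(-1,3)
c0=np.array([.5138,.1275]);ex=np.array([-.192,.981])
m=(P[:,2]>.04)&(P[:,2]<.06);x=(P[m][:,:2]-c0)@ex;y=(P[m][:,:2]-c0)@[-.981,-.192];z=P[m][:,2]
k=(abs(y)<.08)&(abs(x)<.09)&(abs(y)>.045);print(k.sum(),np.polyfit(x[k],z[k],1))
E
```

```text
20.85 [0.5288782  0.05484148 0.06239286] [-5.41179102 -3.83431557 23.25869721] 0.025151110850463235
29350 [0.00164273 0.04796889]
```

View pics/s9.png

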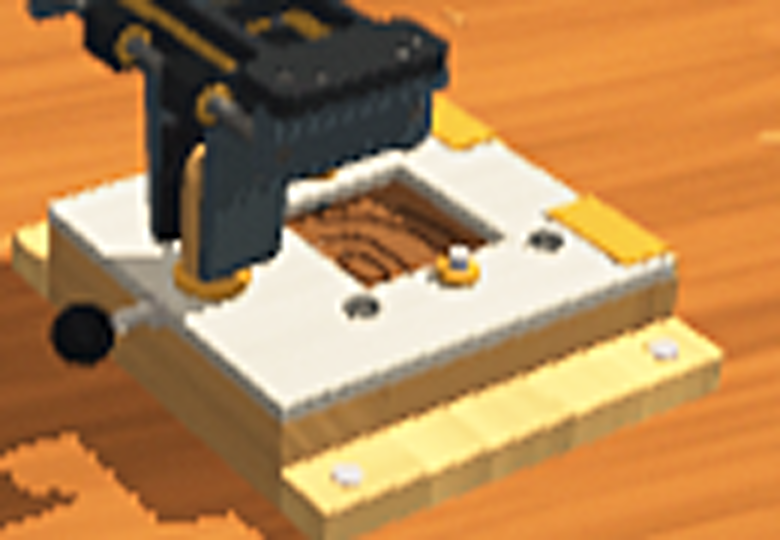

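View pics/scene9.png

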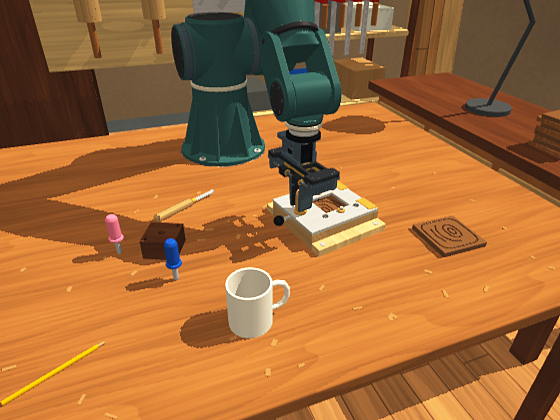

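>>> {"api": "send_rows", "payload": {"targets": [[[0,0,0,0,0,0,20],[0,0,0,0,0,0,20],[0,0,0,0,0,0,20],[0,0,0,0,0,0,20],[0,0,0,0,0,0,20],[0,0,0,0,0,0,20],[0,0,0,0,0,0,20],[0,0,0,0,0,0,20]]]}}

```text
t: 21.8
eef_pos: [0.5289, 0.0548, 0.0624]
tcp_rot: [0.0, 0.995, 0.097, 0.0]
ft_force: [-5.7, -4.3, 22.4]
gripper_width: 0.0252
```

```bash
python3 - <<'E'
from rig import *
st=get_state();print(st["t"],st["eef_pos"],st["ft_force"],st["gripper_width"])
f=st["ft_force"]
if 10<f[2]<35 and st["gripper_width"]>.02: print(finish_job())
E
```

```text
21.8 [0.52888004 0.05484666 0.06240681] [-5.66083334 -4.31985502 22.37330492] 0.02522765071618184
the job is handed in; nothing more can be done
None
```

The jig is shut and pinned, and I handed the job in at 21.8 s with the gripper still holding the pin's handle and pressing down. I lowered the leaf by its knob along the hinge arc, gripped all the way until it was close to its rest on the plungers. Then I took the wooden-handled pin from the dark block and pushed it through the leaf hole into the base hole.

**Last checks:**
- **Leaf:** a fit to the camera depth gives a tilt of 0.002 rad with the top face at 48 mm, so it is flat shut.
- **Pin:** in the scene picture the collar sits on the leaf. The tool height is 62.4 mm, against 62 mm expected for a seated pin.
- **Hold:** the downward push was steady at 22–23 N with the grip set to 60 N, and the opening of 25 mm shows the handle is held.
- **Other objects:** in the last scene picture the mug, knife and finished panel look unmoved.

**What did not match:**
- The push briefly reached 35 N when the leaf came flat, so I eased it back.
- A sideways force of about 7 N remains on the tool.
- The wrist and scene cameras disagreed by about 2 mm on the hole position. I used a position between them, and the pin went in without any noticeable contact force.

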